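# Refit the strainer screen in the coolant tank

### The arm

A 6-joint arm with a two-finger parallel gripper is mounted at the origin on the work surface. World frame = base frame: x ahead of the robot, y to its left, z up, the work surface at z = 0. Lengths are in m, angles in rad, forces in N, time in s.
With the tool pointing down it reaches from about 0.375 to 0.975 m from the base axis. Payload 3.8 kg.
Tool frame: the origin (TCP) lies at the very end of the fingers, on their centre line; the grasp point (between the pads) lies 19 mm behind it (bot.tcp_to_grasp is the z of the grasp point in the tool frame, in m); z points along the fingers, y is the direction in which the jaws open and shut (so a half turn about z gives the same grasp; the last joint's range is limited). The gripper opens to 85 mm and grips with 20 to 120 N. Pads are 22 mm wide; open, the fingers measure 114 mm over their backs; the gripper's body (76 mm by 85 mm) begins 54 mm behind the grasp point. The pads swing forward as they close: fully open they stand 13 mm farther back than shut.
Start: joints at [1.309, 0.264, 1.604, -0, 1.274, -0.037], TCP at [0.15, 0.658, 0.231] pointing down, gripper open.
Joint ranges: [-2.63, 2.63], [-0.94, 2.18], [0.31, 2.57], [-1.31, 4.45], [0, 2.66], [-2.55, 2.55]. Speed limits (rad/s): [2.57, 2.57, 3.14, 3.14, 3.14, 3.14].

### API

Orientations are given as a rotation vector (axis times angle).
In Python, from workcell import status, vision, job, bot gives the robot as it stands.
- The arm moves only by the tool apply_moves, never from a script. Its argument "deltas" is a list of rows, each a list of 7 numbers: the shift along the tool's x, y, z in m, then the turn, a rotation vector about the tool's x, y, z in rad, then the closure, from 0 (fully open) to 1 (shut). In form: [[x, y, z, rx, ry, rz, jaw], ...]. A call has 1 to 8 rows; each row is the pose to reach, as a shift and turn from the pose commanded when the call began, along the tool's axes at that moment; what a row does not reach only later rows make up. A row lasts 1/12 s, in which the tool goes at most 41.7 mm and 7.16 degrees, less where a joint would pass 70% of its speed; a pose out of reach is approached as far as the arm can. A call with a gripper value outside its range is refused whole. The fingers move at their own pace and stop on an object; "squeeze" is the grip in N (left out, the last holds). Time passes only in rows, so rows that repeat a pose let the fingers close. It gives the time, the measured TCP pose, the force and the opening at its end, in the units of the state.
- status.read_state(): the state, without advancing time (a new reading comes with each control period).
- vision.read_camera(name): name is "scene" or "top" or "wrist"; returns the picture (384x512x3 uint8, red, green, blue); there is no depth.
- vision.get_calibration(name): a dict with "fov_y" (degrees; the focal length in pixels is half the picture's height over the tangent of half this angle, whatever the lens; pixels are square), "cx", "cy" (the principal point, pixels), "R" (3x3) and "t" (3): a world point X has camera coordinates R X + t; the wrist camera has in their place "tool_from_camera" (4x4, takes a point from camera to tool coordinates, whose origin is the TCP and whose axes are the flange's). Camera axes: x right, y down, z forward; pixel columns grow to the right and rows downward; lengths in m; the calibration is good to about 2 mm. A picture is of the moment at which its call begins: read the wrist's pose just before it. get_calibration takes no time and is no camera call.
- job.finish_job(): hands the job in, once; it reports no verdict.
The state is a dict: "time": time; "q": joint angles; "joint_vel": joint speeds; "joint_torque": joint torques, N m; "tool_pos": TCP position; "tcp_rot": TCP orientation; "wrist_force": force on the tool from outside, world axes, zero at the start; "torque": the same for the moment, N m; "width": opening from 0.0 (shut) to 1.0 (fully open).
Only numpy, scipy, OpenCV 4.12 (cv2) and the standard library are available. Lean on these libraries where they do the work, as an engineer would, in place of code of your own. Each camera call takes 0.05 s, during which the arm holds its last target. There are 200 camera calls.

### The job

Close up the coolant tank: take away the spanner left across its mouth and lay it flat in the middle of the red tool tray, then refit the strainer screen. The screen is longer than the mouth, so tip it, pass its plain end in under the rim first, let the other end down with the cut-out round the brass pipe, and draw it back until it lies flat on the two ledges with both ends well under the rim. Keep hold of the screen until it lies flat, and do not shift the oil bottle, grease tin, vee-block or insert case.

Things in the scene. Friction and masses are not known exactly. Their poses are not given: they have to be found in the camera images.
- tank: (All sizes here in mm.) Blue sheet-steel coolant tank bolted to the bench, 250 (x) x 180 (y) x 110 high, walls 4; origin at the centre of its underside, z up. A flat rim 4 thick (106 to 110 above the bench) is folded inward all round, leaving a mouth 152 (x) x 126 (y) centred on the tank: it covers 49 at each end, 27 at each side. A small drain cock juts 30 out of the -y side, low down.
- tank_mouth (a point): Centre of the tank's mouth at the top of the rim, 110 above the bench; axes as tank.
- tank_pipe (a point): Top of the brass pipe that stands upright in the tank, 16 diameter (cap 19), at x = +50, y = +36 of the tank, 140 above the bench (30 above the rim). It marks the tank's +x end.
- tank_ledge (a point): Top of the ledge at the tank's plain (-x) end, at the middle of its inner edge: x = -60, y = 0, 80 above the bench. The pale ledge is as wide as the tank and runs from there to the end wall's inner face (x = -121), under the rim with 26 free between. The pipe end has the same ledge, x = +60 to +121.
- screen_grip (a point): Centre of the grip bar of the screen's yellow handle, 35 above the plate's underside, over the plate's centre. Bar 60 along y, 10 thick (x), 16 high, 22 free under it. Plate 180 (x) x 110 (y) x 5, stiff perforated steel, 0.36 to 0.56 kg, starts flat on the bench. z: out of its top. At home this point is 115 above the bench at the tank's centre, its x the same way as the tank's.
- screen_plain (a point): Middle of the screen's plain end edge, at mid thickness: 90 along the screen's -x from the plate's centre, 2.5 above its underside. Axes as screen_grip.
- screen_cut (a point): Point on the screen's other end edge: x = +90, y = -20 from the plate's centre, 2.5 above its underside; axes as screen_grip. At this end the corner at +x, +y is cut out: all of the plate beyond x = +34 and y = +14.
- spanner_mid (a point): Centre of a steel spanner (open jaw at one end, ring at the other), 180 long along its x axis, shank 17 wide and 7 thick, jaw 38 wide and 8 thick, 0.12 kg; this point is at mid length, 4 above its underside. At the start it lies across the tank's mouth, resting on the rim at both sides.
- tray: Red tool tray, fixed on the bench: open box 90 (x) x 230 (y) x 22 high, walls and floor about 4 to 5 thick; origin at the centre of its underside. The spanner goes in it lengthwise, along the tray's y axis, either way round.
- oil_mid (a point): White oil bottle with yellow label and red cap, standing upright (leave alone): 50 diameter, 165 high; the point is on its axis 80 above the bench.
- grease_mid (a point): Bright metal grease tin with a red band, standing upright (leave alone): 60 diameter, 70 high; point at its centre, 35 above the bench. It stands close beside the screen, in the bay of its cut-out corner.
- vblock_mid (a point): Dark vee-block with a ground shaft lying in it (one piece, leave alone): 120 long (x) x 50 x 50 high; point on its middle, 25 above the bench.
- inserts_mid (a point): Orange and black insert case (leave alone): 85 (x) x 60 (y) x 28 high; point at its centre, 14 above the bench.
Things that resemble listed ones, but are neither listed nor needed, are in the scene too. What is meant by the part that bears spanner_mid is not orange, and is the larger of those in its own colour.

How it is judged:
On the way, in this order (a step that is already met when the one before it is completed fails the run):
1. the spanner lies flat in the tool tray (x of spanner_mid in the frame of tray between -0.028 and 0.028 m and y of spanner_mid in the frame of tray between -0.028 and 0.028 m and z of spanner_mid in the frame of tray below 0.016 m and angle between spanner_mid's own z axis and vertical below 0.12 rad), for 0.2 s.
2. the screen is tipped through the mouth: its plain end is under the rim while the other end is still above it (x of screen_plain in the frame of tank below -0.078 m and z of screen_plain in the frame of tank between 0.07 and 0.104 m and z of screen_cut in the frame of tank above 0.112 m), for 0.1 s.
At the end, for the whole second after the job is handed in: Screen flat (0.05 rad) on both ledges in the tank, cut-out round the pipe, each end 5 to 34 mm under the rim; spanner flat in the tray, its middle within 28 mm of the tray's centre both ways; both at rest (all of step 1 and angle between screen_grip's own z axis and vertical below 0.05 rad and z of screen_grip in the frame of tank between 0.108 and 0.121 m and x of screen_plain in the frame of tank between -0.11 and -0.081 m and x of screen_cut in the frame of tank between 0.081 and 0.11 m and z of screen_plain in the frame of tank between 0.076 and 0.09 m and z of screen_cut in the frame of tank between 0.076 and 0.09 m and linear speed of each of screen, spanner below 0.02 m/s); the robot touches nothing.
It fails at once if the oil bottle is shifted by more than 25 mm or tipped (distance of oil_mid from where it was at the start of the episode above 0.025 m or angle between oil_mid's own z axis and vertical above 0.3 rad).
It fails at once if the grease tin is shifted by more than 25 mm or tipped (distance of grease_mid from where it was at the start of the episode above 0.025 m or angle between grease_mid's own z axis and vertical above 0.3 rad).
It fails at once if the vee-block is shifted by more than 25 mm or tipped (distance of vblock_mid from where it was at the start of the episode above 0.025 m or angle between vblock_mid's own z axis and vertical above 0.3 rad).
It fails at once if the insert case is shifted by more than 25 mm or tipped (distance of inserts_mid from where it was at the start of the episode above 0.025 m or angle between inserts_mid's own z axis and vertical above 0.3 rad).
It fails at once if the screen is let go before it lies flat: not held while tipped, or while raised above the ledges (contact force between the fingers and screen below 0.05 N and (angle between screen_grip's own z axis and vertical above 0.12 rad or height (world z) of screen_grip above 0.128 m)).
It also fails if it takes over 56 s, if anything falls off the work surface, if the arm or the gripper's body presses on something with over 40 N, if the wrist force passes 120 N, or if a joint passes its speed limit or range.

## Working session

There is one attempt and no reset: what is moved stays moved. The work goes in short steps, Python scripts to look and compute and a tool call to move; the robot and the scene stay as the last step left them, time stands still between calls to the robot, and variables do not carry over. Pictures are saved under pics/ and viewed, about 8 in all and at most 12, crops included, and the job is handed in when it is done.

Besides the shell and the picture viewer there is one more tool, called after "Request:" as name([rows], argument=value, ...), one row to a line, values as JSON. apply_moves: Moves the arm, as the interface text tells. Its arguments: {"type":"object","properties":{"deltas":{"type":"array","items":{"type":"array","items":{"type":"number"}}},"squeeze":{"type":"number"}},"required":["deltas"]}

```bash
ls; mkdir -p pics; python3 - <<'E'
from workcell import status, vision, job, bot
import cv2
for n in ("scene","top"):
    im=vision.read_camera(n); cv2.imwrite(f"pics/{n}0.png",im[...,::-1])
    c=vision.get_calibration(n); print(n,c)
print(vision.get_calibration("wrist")); print(status.read_state(), bot.tcp_to_grasp)
E
```

```text
pics
scene {'fov_y': 56.218410920216606, 'cx': 257.1957500801182, 'cy': 194.23013898192707, 'R': array([[-0.50382505,  0.86379476, -0.00435062],
       [ 0.46255471,  0.26553356, -0.84589306],
       [-0.72952276, -0.42819451, -0.5333348 ]]), 't': array([ 0.35363782, -0.17317436,  1.60872428])}
top {'fov_y': 50.844422496982816, 'cx': 252.90969211965964, 'cy': 195.87258257545525, 'R': array([[ 7.24364047e-03, -9.99973740e-01, -2.19131560e-04],
       [-9.92178444e-01, -7.15986330e-03, -1.24622117e-01],
       [ 1.24617276e-01,  1.12013542e-03, -9.92204253e-01]]), 't': array([-0.04780902,  0.60790701,  1.17915639])}
{'fov_y': 61.51830444972144, 'cx': 258.101905081513, 'cy': 195.18894778869353, 'tool_from_camera': array([[ 3.88949551e-04, -9.62874729e-01, -2.69948339e-01,
         6.90171495e-02],
       [ 9.99999610e-01,  1.60454878e-04,  8.68504887e-04,
        -4.82824959e-04],
       [-7.92946879e-04, -2.69948571e-01,  9.62874416e-01,
        -1.41949916e-01],
       [ 0.00000000e+00,  0.00000000e+00,  0.00000000e+00,
         1.00000000e+00]])}
{'time': 0.1, 'q': array([ 1.30906851e+00,  2.64689143e-01,  1.60527874e+00, -3.09070994e-06,
        1.27369826e+00, -3.69387513e-02]), 'joint_vel': array([-6.04103974e-04, -1.37709309e-03, -4.64727593e-03, -7.29644445e-04,
       -9.81145555e-05, -3.92991678e-05]), 'joint_torque': array([-4.80589188e-04, -5.16707253e+01, -3.68588448e+01, -8.07560082e-05,
        6.30637369e-03,  5.41509536e-06]), 'tool_pos': array([0.15031027, 0.65735417, 0.23005659]), 'tcp_rot': array([-0.35231901, -3.12146528,  0.00322115]), 'wrist_force': array([ 0.20037731,  0.56022418, -0.40821958]), 'torque': array([-0.01030067,  0.05664446,  0.02498286]), 'width': 1.0016089582989047} -0.0187
```

View pics/top0.png

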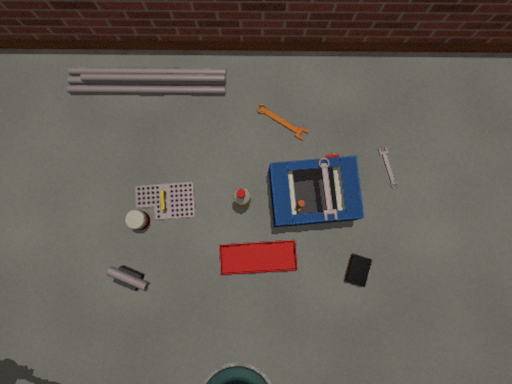

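View pics/scene0.png

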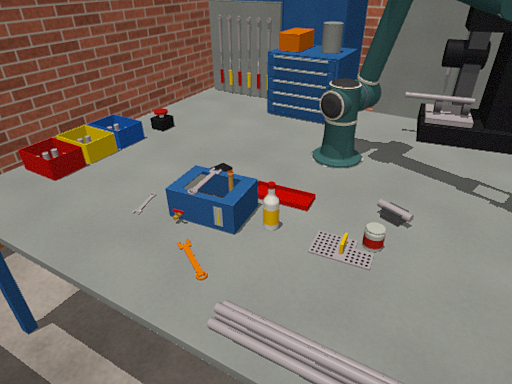

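Top view: the tank is at about (316,192) with the pipe at (301,204), so tank +x is roughly world +y. The spanner runs (324,162)-(331,215), the tray is at (258,258), the screen at (165,201) with the tin at (137,220), and the oil bottle at (242,197).

```bash
cat > h.py <<'E'
import numpy as np, cv2
from scipy.spatial.transform import Rotation as Ro
from workcell import status, vision, job, bot
def pose():
    s=status.read_state(); T=np.eye(4); T[:3,:3]=Ro.from_rotvec(s['tcp_rot']).as_matrix(); T[:3,3]=s['tool_pos']; return T
def cam(n,T=None):
    c=vision.get_calibration(n); f=192/np.tan(np.radians(c['fov_y']/2))
    if n=='wrist':
        M=T@c['tool_from_camera']; o=M[:3,3]; R=M[:3,:3]
    else:
        R=np.array(c['R']).T; o=-R@c['t']
    return f,c['cx'],c['cy'],R,o
def ray(k,uv,z):
    f,cx,cy,R,o=k; uv=np.atleast_2d(uv).astype(float)
    d=np.c_[(uv[:,0]-cx)/f,(uv[:,1]-cy)/f,np.ones(len(uv))]@R.T
    return o+d*((z-o[2])/d[:,2])[:,None]
def proj(k,X):
    f,cx,cy,R,o=k; p=(np.atleast_2d(X)-o)@R; return np.c_[f*p[:,0]/p[:,2]+cx,f*p[:,1]/p[:,2]+cy]
def shot(n,name):
    T=pose(); im=vision.read_camera(n); cv2.imwrite(f"pics/{name}.png",im[...,::-1]); return im,cam(n,T)
def hsv(im): return cv2.cvtColor(im,cv2.COLOR_RGB2HSV)
def mask(im,lo,hi): return cv2.inRange(hsv(im),np.array(lo),np.array(hi))
def big(m,box=None):
    if box: q=np.zeros_like(m); a,b,c,d=box; q[b:d,a:c]=m[b:d,a:c]; m=q
    cs=cv2.findContours(m,cv2.RETR_EXTERNAL,cv2.CHAIN_APPROX_NONE)[0]
    return max(cs,key=cv2.contourArea)[:,0,:]
def rect(k,c,z):
    P=ray(k,c,z)[:,:2]; r=cv2.minAreaRect((P*1000).astype(np.float32)); return r
def to(xyz,yaw_y=None,R=None):
    "delta from current pose to world xyz; tool down with jaw axis at yaw_y"
    T=pose()
    if R is None:
        y=np.array([np.cos(yaw_y),np.sin(yaw_y),0]); z=np.array([0,0,-1.])
        Rs=[np.c_[np.cross(s*y,z),s*y,z] for s in(1,-1)]
        R=min(Rs,key=lambda A:Ro.from_matrix(T[:3,:3].T@A).magnitude())
    d=T[:3,:3].T@(np.array(xyz)-T[:3,3]); r=Ro.from_matrix(T[:3,:3].T@R).as_rotvec()
    print('delta',np.round(d,4),'rot',np.round(r,4)); return d,r
E
python3 - <<'E'
from h import *
im=cv2.imread('pics/top0.png')[...,::-1].copy(); k=cam('top')
b=mask(im,(105,120,40),(125,255,255)); c=big(b,(255,130,380,245)); print('tank',rect(k,c,.11),cv2.boundingRect(c))
r=mask(im,(0,170,90),(5,255,255))|mask(im,(174,170,90),(180,255,255)); c=big(r,(200,230,310,285)); print('tray',rect(k,c,.022),cv2.boundingRect(c))
y=mask(im,(22,120,80),(35,255,255)); c=big(y,(120,170,210,235)); print('grip',rect(k,c,.043),cv2.boundingRect(c))
for n,uv,z in(('oilcap',(242,194),.165),('tin',(137,219),.07),('scr L',(136,204),.003),('scr R',(195,200),.003),('spA',(324,162),.114),('spB',(331,215),.114),('pipe',(301,204),.14),('ins',(358,270),.028),('vb',(127,279),.04)):print(n,np.round(ray(k,uv,z),3))
cr=cv2.resize(im[140:300,100:410],None,fx=2.5,fy=2.5,interpolation=cv2.INTER_CUBIC); cv2.imwrite('pics/crop.png',cr[...,::-1])
E
```

```text
tank ((610.6654663085938, -167.2873077392578), (181.57595825195312, 141.93377685546875), 5.23762321472168) (270, 159, 55, 67)
tray ((425.48291015625, -59.57048797607422), (87.91523742675781, 226.7051544189453), 4.089328765869141) (220, 241, 77, 34)
grip ((594.7396850585938, 227.5076446533203), (57.529144287109375, 8.985328674316406), 2.039322853088379) (161, 190, 4, 20)
oilcap [[ 0.597 -0.014  0.165]]
tin [[0.534 0.294 0.07 ]]
scr L [[0.585 0.318 0.003]]
scr R [[0.598 0.136 0.003]]
spA [[ 0.698 -0.246  0.114]]
spB [[ 0.546 -0.263  0.114]]
pipe [[ 0.574 -0.176  0.14 ]]
ins [[ 0.39  -0.357  0.028]]
vb [[0.36  0.324 0.04 ]]
```

View pics/crop.png

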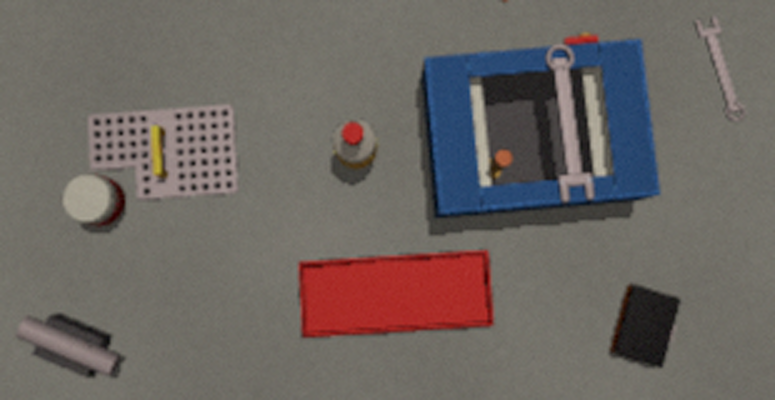

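Crop: the spanner's ring is at crop (560,57) and its jaw at (576,190). The pipe is at (503,158), the cut-out bay holds the tin, and the insert case and vee-block are well clear. Next I go above the tank for a close look.

```bash
python3 - <<'E'
from h import *
to((0.61,-0.235,0.32),np.radians(96))
E
```

```text
delta [-0.647  -0.7676 -0.0884] rot [-0.002  -0.0004 -0.3295]
```

Request:
apply_moves([
  [-0.027,-0.032,-0.008,0,0,0,0],
  [-0.054,-0.064,-0.016,0,0,0,0],
  [-0.081,-0.096,-0.024,0,0,0,0],
  [-0.108,-0.128,-0.032,0,0,0,0],
  [-0.135,-0.16,-0.04,0,0,0,0],
  [-0.162,-0.192,-0.048,0,0,0,0],
  [-0.189,-0.224,-0.056,0,0,0,0],
  [-0.216,-0.256,-0.064,0,0,0,0],
])

```text
time: 0.77
tool_pos: [0.3007, 0.365, 0.2937]
tcp_rot: [-0.351, -3.122, 0.001]
wrist_force: [1.2, -0.5, -0.4]
width: 1.0
```

Request:
apply_moves([
  [-0.027,-0.032,-0.004,0,0,0,0],
  [-0.054,-0.064,-0.008,0,0,0,0],
  [-0.081,-0.096,-0.012,0,0,0,0],
  [-0.108,-0.128,-0.016,0,0,0,0],
  [-0.135,-0.16,-0.02,0,0,0,0],
  [-0.162,-0.192,-0.024,0,0,0,0],
  [-0.189,-0.224,-0.024,0,0,0,0],
  [-0.216,-0.256,-0.024,0,0,0,0],
])

```text
time: 1.43
tool_pos: [0.4531, 0.0697, 0.3181]
tcp_rot: [0.352, 3.121, 0.0]
wrist_force: [1.3, 0.4, -0.4]
width: 1.002
```

Request:
apply_moves([
  [-0.027,-0.032,0,0,0,-0.05,0],
  [-0.054,-0.064,0,0,0,-0.1,0],
  [-0.081,-0.096,0,0,0,-0.15,0],
  [-0.108,-0.128,0,0,0,-0.2,0],
  [-0.135,-0.16,0,0,0,-0.25,0],
  [-0.162,-0.192,0,0,0,-0.3,0],
  [-0.189,-0.224,0,0,0,-0.33,0],
  [-0.216,-0.256,0,0,0,-0.33,0],
])

```text
time: 2.1
tool_pos: [0.6058, -0.2265, 0.3171]
tcp_rot: [0.167, -3.136, -0.001]
wrist_force: [-0.1, 0.4, 0.2]
width: 1.0
```

```bash
python3 - <<'E'
from h import *
s=status.read_state(); print(s['time'],s['tool_pos'],s['tcp_rot'],s['q'],s['joint_vel'])
im,k=shot('wrist','w1')
cv2.imwrite('pics/w1.png',cv2.resize(im[...,::-1],None,fx=1.5,fy=1.5))
E
```

```text
2.1 [ 0.60577488 -0.2265157   0.31708244] [ 1.66500155e-01 -3.13631567e+00 -9.49951215e-04] [-3.96432115e-01  1.72429846e-01  1.55807494e+00  1.73189625e-04
  1.41212563e+00 -2.07333195e+00] [-0.51501455  0.70342546 -0.80259946  0.00788507  0.09133619 -0.47686386]
```

View pics/w1.png

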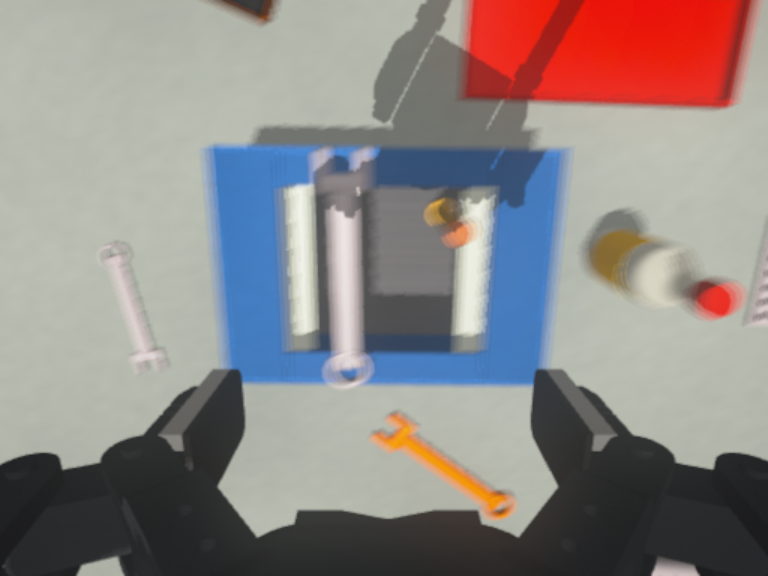

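The image is motion-blurred: tank at about (390,265), spanner at (345,265) and pipe top at (458,235), in the 1.5x picture. I'll measure again at rest.

```bash
python3 - <<'E'
from h import *
vision.read_camera('wrist');vision.read_camera('wrist')
im,k=shot('wrist','w2')
b=mask(im,(100,120,60),(128,255,255)); b=cv2.morphologyEx(b,cv2.MORPH_CLOSE,np.ones((45,45)))
c=big(b,(100,60,430,300)); P=ray(k,c,.11)
print('tank',rect(k,c,.11))
# mouth: dark/other area inside
m=cv2.bitwise_not(mask(im,(100,120,60),(128,255,255))); x,y,w,h=cv2.boundingRect(c)
q=np.zeros_like(m); q[y+18:y+h-18,x+25:x+w-25]=m[y+18:y+h-18,x+25:x+w-25]; print('box',x,y,w,h)
# spanner pixel: bright low-sat pinkish within shank rows
g=im.astype(int); 
for r in range(y+25,y+h-20,12):
    row=g[r,x:x+w]; print(r,[(x+i) for i in np.where(b[r,x:x+w]>0)[0][[0,-1]]],''.join('B' if (p[2]-p[0]>60) else 'W' if p.min()>130 and p[0]-p[1]<6 else 'S' if p.min()>90 else '.' for p in row[::3]))
p=mask(im,(5,120,100),(17,255,255)); c2=big(p,(x,y,x+w,y+h)); print('pipe',c2.mean(0),ray(k,c2.mean(0),.14))
r=mask(im,(0,170,90),(5,255,255)); c3=big(r,(300,0,512,80)); print('tray edge',rect(k,c3,.022))
print(pose()[:3,3]); cv2.imwrite('pics/w2c.png',cv2.resize(im[80:270,120:400,::-1],None,fx=2.5,fy=2.5,interpolation=cv2.INTER_CUBIC))
E
```

```text
tank ((616.6718139648438, -221.27320861816406), (178.67630004882812, 248.61825561523438), 5.440699100494385)
box 143 96 241 160
121 [np.int64(145), np.int64(380)] WBBBBBBBBBBBBBBBBBBBBBBBSSSSSSSSSSSSSBBBBBBBBBBBBBBBBBBBBBBBBBBB.BBBBBBBBBBBBBBBW
133 [np.int64(146), np.int64(379)] WBBBBBBBBBBBBBBBBWWWWWW....SSSSSSS...SSSSSSSSSSSSS.....S.SWWWWWW.BBBBBBBBBBBBBBWW
145 [np.int64(147), np.int64(378)] WWBBBBBBBBBBBBBBBWWWWWW....SSSSSSS...SSSSSSSSSSSSS.........WWWWWBBBBBBBBBBBBBBBWW
157 [np.int64(148), np.int64(376)] WWBBBBBBBBBBBBBBBWWWWWWS...SSSSSSS...SSSSSSSSSSSSSSSSSSSSSSSWWWSBBBBBBBBBBBBBBBWW
169 [np.int64(149), np.int64(375)] WWBBBBBBBBBBBBBBBWWWWWWW...SSSSSSS...SSSSSSSSSSSSSSSSSSSSWWWWWWBBBBBBBBBBBBBBBWWW
181 [np.int64(150), np.int64(374)] WWWBBBBBBBBBBBBBBSWWWWWW...SWSSSSS...SSSSSSSSSSSSSSSSSSSSWWWWWWBBBBBBBBBBBBBBBWWW
193 [np.int64(151), np.int64(373)] WWWBBBBBBBBBBBBBBBWWWWWW...SWSSSSS...SSSSSSSSSSSSSSSSSS.WWWWWWSBBBBBBBBBBBBBBWWWW
205 [np.int64(152), np.int64(371)] WWWBBBBBBBBBBBBBBBWWWWWW.....SSSSS......................WWWWWWSBBBBBBBBBBBBBBWWWW
217 [np.int64(153), np.int64(370)] WWWWBBBBBBBBBBBBBBWWWWWW.....SSSSS......................WWWWWWBBBBBBBBBBBBBBBWWWW
229 [np.int64(154), np.int64(369)] WWWWBBBBBBBBBBBBBBWWWWWW.....SSSSS......................WWWWWWBBBBBBBBBBBBBBWWWWW
pipe [312.45098039 152.01960784] [[ 0.57559363 -0.17616031  0.14      ]]
tray edge ((434.81640625, -58.668739318847656), (76.4289779663086, 230.8466339111328), 5.86879825592041)
[ 0.60519741 -0.22546379  0.31612394]
```

View pics/w2c.png

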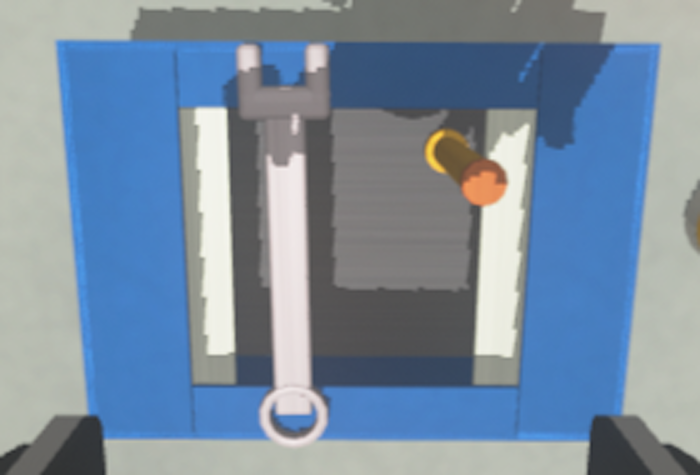

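The view is sharp: tank at (0.617,-0.221), yaw 95.4°, and the pipe confirms it to 1 mm. The spanner's ring end is at crop (293,443) and its jaw tips at (283,42). The next step is the grasp.

```bash
python3 - <<'E'
from h import *
k=cam('wrist',pose())
a,b=ray(k,np.array([[293,443],[283.5,42]])/2.5+[120,80],.114)
m=(a+b)/2; d=a-b; yaw=np.arctan2(d[1],d[0]); print(a,b,m,np.linalg.norm(d),np.degrees(yaw))
to((m[0],m[1],.15),yaw+np.pi/2); to((m[0],m[1],.104),yaw+np.pi/2)
E
```

```text
[ 0.70930184 -0.23887216  0.114     ] [ 0.5308066  -0.25817181  0.114     ] [ 0.62005422 -0.24852199  0.114     ] 0.17953558768444428 6.171084240102645
delta [-0.0128 -0.0247  0.166 ] rot [ 0.0017 -0.0025 -0.0046]
delta [-0.0129 -0.0248  0.212 ] rot [ 0.0017 -0.0025 -0.0046]
```

Request:
apply_moves([
  [-0.005,-0.012,0.035,0,0,0,0.5],
  [-0.013,-0.025,0.07,0.002,-0.002,-0.005,0.5],
  [-0.013,-0.025,0.105,0.002,-0.002,-0.005,0.5],
  [-0.013,-0.025,0.14,0.002,-0.002,-0.005,0.5],
  [-0.013,-0.025,0.165,0.002,-0.002,-0.005,0.5],
  [-0.013,-0.025,0.19,0.002,-0.002,-0.005,0.5],
  [-0.013,-0.025,0.21,0.002,-0.002,-0.005,0.5],
  [-0.013,-0.025,0.212,0.002,-0.002,-0.005,0.5],
], squeeze=50)

```text
time: 2.97
tool_pos: [0.6172, -0.2447, 0.1008]
tcp_rot: [0.175, -3.131, -0.004]
wrist_force: [-1.2, 0.4, -1.1]
width: 0.499
```

Request:
apply_moves([
  [0,0,0,0,0,0,0.5],
  [0,0,0,0,0,0,0.5],
  [0,0,0,0,0,0,1],
  [0,0,0,0,0,0,1],
  [0,0,0,0,0,0,1],
  [0,0,0,0,0,0,1],
  [0,0,0,0,0,0,1],
  [0,0,0,0,0,0,1],
])

```text
time: 3.63
tool_pos: [0.6227, -0.2487, 0.1087]
tcp_rot: [-0.172, 3.131, -0.006]
wrist_force: [-1.2, 0.4, 7.0]
width: 0.178
```

Request:
apply_moves([
  [0,0,0,0,0,0,1],
  [0,0,-0.02,0,0,0,1],
  [0,0,-0.04,0,0,0,1],
  [0,0,-0.06,0,0,0,1],
  [0,0,-0.08,0,0,0,1],
  [0,0,-0.08,0,0,0,1],
  [0,0,-0.08,0,0,0,1],
  [0,0,-0.08,0,0,0,1],
])

```text
time: 4.3
tool_pos: [0.6202, -0.2477, 0.1847]
tcp_rot: [-0.173, 3.136, -0.002]
wrist_force: [0.3, -0.2, -1.5]
width: 0.178
```

```bash
python3 - <<'E'
from h import *
im,k=shot('wrist','w3'); s=status.read_state(); print(s['tool_pos'],s['width'],s['q'],s['wrist_force'])
to((.4255,-.0596,.16),np.radians(4.8)); to((.4255,-.0596,.02),np.radians(4.8))
E
```

```text
[ 0.61976211 -0.24743617  0.18386882] 0.18074873346853496 [-4.16801630e-01  2.81013262e-01  1.67136887e+00 -7.73213155e-04
  1.18941944e+00 -2.09741376e+00] [ 0.21750937 -0.19604372 -0.96800431]
delta [0.1724 0.2081 0.0239] rot [ 0.0000e+00 -8.0000e-04 -1.5445e+00]
delta [0.1724 0.2081 0.1639] rot [ 0.0000e+00 -8.0000e-04 -1.5445e+00]
```

View pics/w3.png

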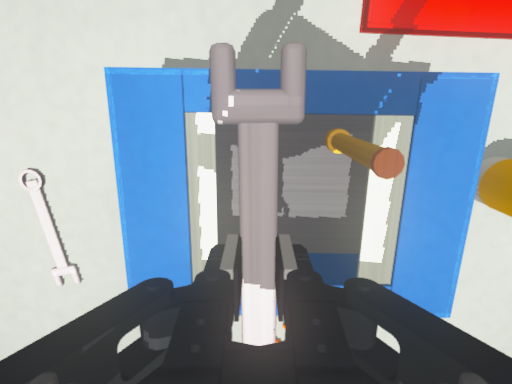

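The spanner is held at mid-shank and is clear of the rim (shank at x≈258, jaws at 225-305). I carry it to the tray with a +1.6 rad turn.

Request:
apply_moves([
  [0.021,0.026,0,0,0,0.12,1],
  [0.043,0.052,0,0,0,0.24,1],
  [0.065,0.078,0,0,0,0.36,1],
  [0.086,0.104,0,0,0,0.48,1],
  [0.108,0.13,0,0,0,0.6,1],
  [0.13,0.156,0,0,0,0.72,1],
  [0.151,0.182,0,0,0,0.84,1],
  [0.172,0.208,0,0,0,0.96,1],
])

```text
time: 5.02
tool_pos: [0.4244, -0.0589, 0.1829]
tcp_rot: [-1.304, -2.857, 0.002]
wrist_force: [-0.1, -0.1, -0.9]
width: 0.177
```

Request:
apply_moves([
  [0,0,0,0,0,0.12,1],
  [0,0,0,0,0,0.24,1],
  [0,0,0,0,0,0.36,1],
  [0,0,0,0,0,0.48,1],
  [0,0,0,0,0,0.6,1],
  [0,0,0,0,0,0.637,1],
  [0,0,0,0,0,0.637,1],
  [0,0,0,0,0,0.637,1],
])

```text
time: 5.68
tool_pos: [0.426, -0.0599, 0.1837]
tcp_rot: [2.124, 2.314, -0.002]
wrist_force: [-0.1, -0.0, -1.3]
width: 0.178
```

```bash
python3 - <<'E'
from h import *
vision.read_camera('wrist')
im,k=shot('wrist','w4')
r=mask(im,(0,170,70),(6,255,255))|mask(im,(174,170,70),(180,255,255)); c=r.nonzero(); c=np.c_[c[1],c[0]]
print('tray',rect(k,c,.022))
t,kt=shot('top','t4'); r=mask(t,(0,170,70),(6,255,255)); rr=big(r,(200,230,310,285)); print(rect(kt,rr,.022))
to((.4255,-.0596,.02),np.radians(4.8)); s=status.read_state(); print(s['tool_pos'],s['q'])
cv2.imwrite('pics/w4c.png',np.hstack([im,cv2.resize(t[130:300,200:380],None,fx=2.26,fy=2.26)[:384]])[...,::-1][:, :800])
E
```

```text
tray ((423.0628356933594, -37.633758544921875), (88.26411437988281, 186.0780029296875), 4.115037441253662)
((417.8079833984375, 43.65751647949219), (85.81243133544922, 21.051443099975586), 0.41513532400131226)
delta [ 0.0008 -0.0012  0.1644] rot [0.0009 0.0016 0.0011]
[ 0.42664203 -0.05998895  0.18443354] [-1.96458976e-01 -1.77652362e-01  2.15196537e+00 -1.42515149e-03
  1.16598944e+00 -2.80747245e-01]
```

View pics/w4c.png

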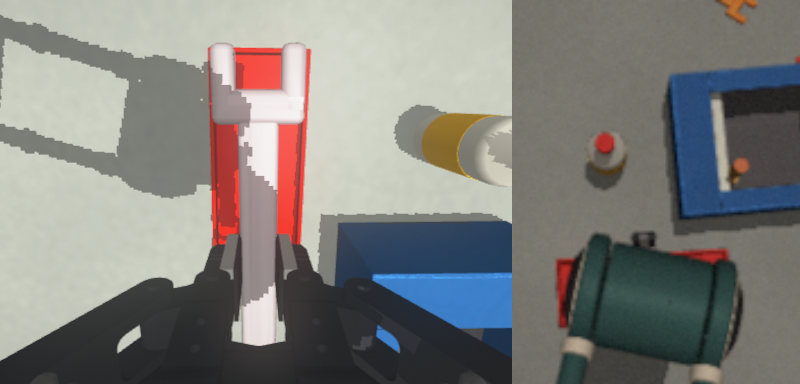

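The spanner is over the tray and parallel to it. The tray edges at x=210-308 are centred on it. I lower and release.

Request:
apply_moves([
  [0,-0.001,0.035,0,0,0,1],
  [0,-0.001,0.07,0,0,0,1],
  [0,-0.001,0.1,0,0,0,1],
  [0,-0.001,0.13,0,0,0,1],
  [0,-0.001,0.15,0,0,0,1],
  [0,-0.001,0.162,0,0,0,1],
  [0,-0.001,0.168,0,0,0,1],
  [0,-0.001,0.168,0,0,0,1],
])

```text
time: 6.5
tool_pos: [0.4251, -0.0602, 0.0156]
tcp_rot: [-2.126, -2.313, 0.002]
wrist_force: [-0.6, -1.4, -1.4]
width: 0.175
```

Request:
apply_moves([
  [0,0,0.001,0,0,0,1],
  [0,0,0.002,0,0,0,1],
  [0,0,0.002,0,0,0,1],
])

```text
time: 6.75
tool_pos: [0.4276, -0.0607, 0.0162]
tcp_rot: [2.123, 2.309, 0.002]
wrist_force: [-0.2, 0.4, -0.8]
width: 0.182
```

Request:
apply_moves([
  [0,0,0.003,0,0,0,1],
  [0,0,0.006,0,0,0,1],
  [0,0,0.008,0,0,0,1],
  [0,0,0.008,0,0,0,1],
])

```text
time: 7.08
tool_pos: [0.426, -0.0604, 0.0067]
tcp_rot: [2.125, 2.311, -0.0]
wrist_force: [-1.0, -0.0, -1.2]
width: 0.178
```

Request:
apply_moves([
  [0,0,0,0,0,0,0.65],
  [0,0,0,0,0,0,0.65],
  [0,0,0,0,0,0,0.65],
  [0,0,-0.02,0,0,0,0.65],
  [0,0,-0.06,0,0,0,0.65],
  [0,0,-0.1,0,0,0,0.5],
  [0,0,-0.14,0,0,0,0.2],
  [0,0,-0.17,0,0,0,0],
])

```text
time: 7.75
tool_pos: [0.4272, -0.0603, 0.1808]
tcp_rot: [2.122, 2.308, 0.004]
wrist_force: [0.5, 0.5, -0.1]
width: 0.765
```

```bash
python3 - <<'E'
from h import *
vision.read_camera('wrist')
im,k=shot('wrist','w5')
print(pose()[:3,3])
r=mask(im,(0,170,70),(6,255,255))|mask(im,(174,170,70),(180,255,255)); c=r.nonzero(); c=np.c_[c[1],c[0]]
print('tray',rect(k,c,.022))
to((.5947-.03,.20,.24),np.radians(92))
E
```

```text
[ 0.43084407 -0.06107611  0.1840193 ]
tray ((425.30126953125, -58.273826599121094), (87.76048278808594, 227.2431182861328), 4.0732102394104)
delta [ 0.2486  0.1561 -0.0551] rot [ 0.0075  0.0157 -1.5216]
```

View pics/w5.png

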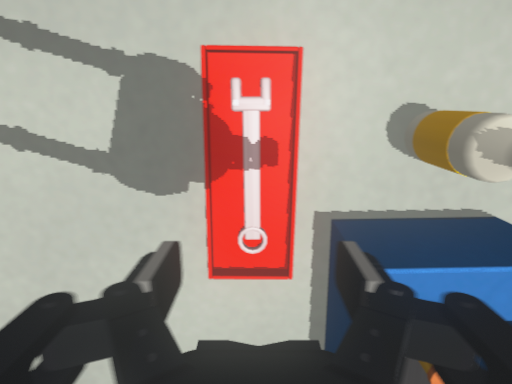

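The spanner lies flat and central in the tray (tray rows 46-278, spanner 78-254). Next is the screen. I turn the tool the other way (+1.62), which keeps the last joint's range for the tilt.

Request:
apply_moves([
  [0.033,0.025,-0.03,0,0,0.12,0],
  [0.066,0.05,-0.055,0,0,0.24,0],
  [0.099,0.076,-0.055,0,0,0.36,0],
  [0.132,0.101,-0.055,0,0,0.48,0],
  [0.165,0.127,-0.055,0,0,0.6,0],
  [0.198,0.152,-0.055,0,0,0.72,0],
  [0.231,0.178,-0.055,0,0,0.84,0],
  [0.265,0.203,-0.055,0,0,0.96,0],
])

```text
time: 8.52
tool_pos: [0.5927, 0.201, 0.2307]
tcp_rot: [2.955, 1.06, 0.0]
wrist_force: [0.4, -0.7, -0.0]
width: 0.997
```

Request:
apply_moves([
  [0,0,0,0,0,0.12,0],
  [0,0,0,0,0,0.24,0],
  [0,0,0,0,0,0.36,0],
  [0,0,0,0,0,0.48,0],
  [0,0,0,0,0,0.6,0],
  [0,0,0,0,0,0.65,0],
  [0,0,0,0,0,0.65,0],
  [0,0,0,0,0,0.65,0],
])

```text
time: 9.18
tool_pos: [0.5919, 0.1991, 0.2309]
tcp_rot: [3.139, 0.073, 0.001]
wrist_force: [1.1, -0.4, 0.4]
width: 1.004
```

```bash
python3 - <<'E'
from h import *
vision.read_camera('wrist')
im,k=shot('wrist','w6'); s=status.read_state(); print(s['time'],s['tool_pos'],s['q'])
y=mask(im,(22,120,80),(35,255,255)); c=big(y); print(cv2.boundingRect(c)); r=rect(k,c,.043); print('bar',r)
# screen plate: pinkish gray vs bench; try saturation/hue
h=hsv(im); print('plate px',h[200:204,200:204].reshape(-1,3)[:4].tolist(), 'bench',h[20,20])
E
```

```text
9.2833 [0.59207115 0.1990926  0.23132617] [ 0.28580211  0.16929015  1.7178197  -0.00243464  1.25377559  1.81121591]
(222, 140, 12, 57)
bar ((594.6627197265625, 230.62779235839844), (59.01844787597656, 9.602858543395996), 4.896437644958496)
plate px [[35, 15, 103], [30, 15, 102], [26, 17, 104], [25, 15, 104]] bench [ 40  15 155]
```

View pics/w6.png

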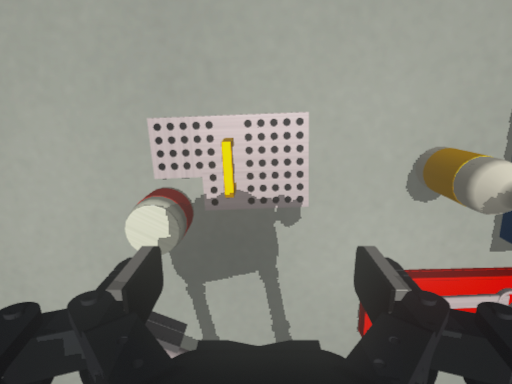

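The screen corners are at (149,119), (309,113) and (309,207), the bar spans (222-234,140-197) and the tin is at (160,218).

```bash
python3 - <<'E'
from h import *
k=cam('wrist',pose())
A,B,C=ray(k,[[149,119],[309,113],[309,207]],.005)
print(A,B,C); d=A-B; yaw=np.arctan2(d[1],d[0]); ctr=(A+C)/2
print('len',np.linalg.norm(d),np.linalg.norm(B-C),'yaw',np.degrees(yaw),'center tl-br',ctr, 'plain mid',(B+C)/2)
P=(B+C)/2+.09*d/np.linalg.norm(d); print('center2',P)
print('bar ends',ray(k,[[228,140],[229.5,197]],.043))
for z in(.1,.026,.016): to((.5947,.2285,z),yaw)
E
```

```text
[0.63923241 0.32217145 0.005     ] [0.65394568 0.14504497 0.005     ] [0.54517028 0.1353673  0.005     ]
len 0.17773651729948595 0.10920506259166801 yaw 94.74845484723288 center tl-br [0.59220134 0.22876937 0.005     ] plain mid [0.59955798 0.14020613 0.005     ]
center2 [0.59210766 0.22989723 0.005     ]
bar ends [[0.62419983 0.23069004 0.043     ]
 [0.56416208 0.22779899 0.043     ]]
delta [ 0.0038 -0.0295  0.1313] rot [ 0.0021 -0.0012 -0.0367]
delta [ 0.0037 -0.0297  0.2053] rot [ 0.0021 -0.0012 -0.0367]
delta [ 0.0037 -0.0297  0.2153] rot [ 0.0021 -0.0012 -0.0367]
```

Request:
apply_moves([
  [0.003,-0.01,0.035,0,0,-0.02,0.3],
  [0.003,-0.02,0.07,0,0,-0.037,0.3],
  [0.003,-0.03,0.105,0.002,-0.001,-0.037,0.3],
  [0.003,-0.03,0.14,0.002,-0.001,-0.037,0.3],
  [0.003,-0.03,0.17,0.002,-0.001,-0.037,0.3],
  [0.003,-0.03,0.195,0.002,-0.001,-0.037,0.3],
  [0.003,-0.03,0.21,0.002,-0.001,-0.037,0.3],
  [0.003,-0.03,0.212,0.002,-0.001,-0.037,0.3],
], squeeze=80)

```text
time: 9.95
tool_pos: [0.5909, 0.2277, 0.0153]
tcp_rot: [3.137, 0.13, -0.01]
wrist_force: [-0.5, -0.3, -1.2]
width: 0.7
```

Request:
apply_moves([
  [0,0,0,0,0,0,0.3],
  [0,0,0,0,0,0,0.3],
  [0,0,0,0,0,0,0.6],
  [0,0,0,0,0,0,1],
  [0,0,0,0,0,0,1],
  [0,0,0,0,0,0,1],
  [0,0,0,0,0,0,1],
  [0,0,0,0,0,0,1],
])

```text
time: 10.62
tool_pos: [0.5954, 0.2297, 0.0215]
tcp_rot: [-3.138, -0.128, -0.005]
wrist_force: [-0.7, 2.0, 6.6]
width: 0.099
```

```bash
python3 - <<'E'
from h import *
s=status.read_state(); print({k:np.round(v,4) for k,v in s.items()})
E
```

```text
{'time': np.float64(10.6167), 'q': array([3.2900e-01, 3.9260e-01, 1.8549e+00, 4.0000e-04, 8.9050e-01,
       1.8178e+00]), 'joint_vel': array([-0.0001,  0.0006,  0.    , -0.0011,  0.002 ,  0.0005]), 'joint_torque': array([-1.24450e+00, -4.79327e+01, -2.77622e+01, -4.87000e-01,
       -2.25500e-01,  8.30000e-03]), 'tool_pos': array([0.5954, 0.2297, 0.0215]), 'tcp_rot': array([-3.1377, -0.1283, -0.0052]), 'wrist_force': array([-0.6782,  2.0337,  6.5983]), 'torque': array([0.2399, 0.1971, 0.0525]), 'width': np.float64(0.0988)}
```

Gripped (opening about 8.5 mm on the 10 mm bar). I lift straight up.

Request:
apply_moves([
  [0,0,-0.015,0,0,0,1],
  [0,0,-0.04,0,0,0,1],
  [0,0,-0.07,0,0,0,1],
  [0,0,-0.105,0,0,0,1],
  [0,0,-0.14,0,0,0,1],
  [0,0,-0.175,0,0,0,1],
  [0,0,-0.205,0,0,0,1],
  [0,0,-0.23,0,0,0,1],
])

```text
time: 11.28
tool_pos: [0.5937, 0.2286, 0.2512]
tcp_rot: [3.139, 0.128, 0.001]
wrist_force: [0.9, 0.9, -4.5]
width: 0.095
```

```bash
python3 - <<'E'
from h import *
vision.read_camera('wrist')
im,k=shot('wrist','w7'); s=status.read_state(); print(s['time'],s['tool_pos'],s['tcp_rot'],s['width'],s['wrist_force'],s['torque'])
T=pose(); print(T[:3,:3].round(3))
ti=np.radians(95.44); c=np.array([.6167,-.2213,0]); 
to((c[0],c[1],.26),ti); 
E
```

```text
11.3833 [0.59662608 0.22957045 0.25488041] [-3.13659882 -0.12833851 -0.01492429] 0.10122972046421143 [ 2.12456359  0.52076424 -3.8896552 ] [ 0.06051669 -0.11970993  0.01563785]
[[ 0.997  0.082  0.009]
 [ 0.082 -0.997  0.003]
 [ 0.01  -0.002 -1.   ]]
delta [-0.0168  0.451  -0.0062] rot [-0.0019 -0.0096 -0.0132]
```

View pics/w7.png

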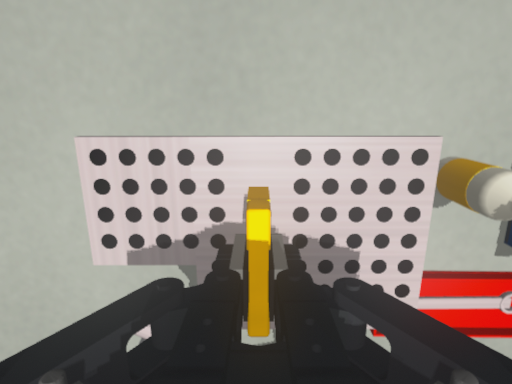

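The screen is held level. Its upper edge is at row 137, from (78,137) to (441,137). I work out the plate's offset in the tool frame.

```bash
python3 - <<'E'
from h import *
k=cam('wrist',np.eye(4))
P=ray(k,[[78,137],[441,137],[95,265],[421,298]],.0165); print(P.round(4))
d=P[1]-P[0]; L=np.linalg.norm(d); print('len',L,'yaw deg in tool',np.degrees(np.arctan2(d[0],d[1])),'mid y',(P[0]+P[1])[1]/2,'plate centre x',(P[0]+P[1])[0]/2-.055)
E
```

```text
[[ 0.0524 -0.0873  0.0165]
 [ 0.0525  0.0889  0.0165]
 [-0.0163 -0.0884  0.0165]
 [-0.0365  0.0913  0.0165]]
len 0.17624166424962728 yaw deg in tool 0.025377419260134686 mid y 0.0007888858715747321 plate centre x -0.0025234406212353497
```

```bash
cat >> h.py <<'E'
TC=np.array([.6167,-.2213,0]); TY=np.radians(95.44)
OFF=np.array([.0008,-.0025,.0215])
Rz=Ro.from_euler('z',TY).as_matrix(); TS=np.array([[0,-1,0],[-1,0,0],[0,0,-1.]])
def target(px,pz,th):
    S=Ro.from_euler('y',-np.radians(th)).as_matrix()
    tcp=np.array([px,0,pz])+S@(OFF-np.array([-.09,0,.0025]))
    return TC+Rz@tcp, Rz@S@TS
def plan(*w):
    for a in w: print(a,end=' '); p,R=target(*a); to(p,R=R)
def where():
    T=pose(); R=Rz.T@T[:3,:3]@TS.T; p=Rz.T@(T[:3,3]-TC)
    pl=p-R@(OFF-np.array([-.09,0,.0025])); cu=p-R@(OFF-np.array([.09,-.02,.0025]))
    s=status.read_state(); print('t',round(s['time'],2),'plain',pl.round(4),'cut',cu.round(4),'tilt',round(np.degrees(np.arctan2(R[2,0],R[0,0])),1),'roll/yaw',np.degrees([R[2,1],R[1,0]]).round(1),'w',round(s['width'],3),'F',s['wrist_force'].round(1),'q',s['q'].round(2))
E
python3 -c "
from h import *
where(); plan((-.069,.2,0),(-.069,.2,30))"
```

```text
t 11.38 plain [ 0.36   -0.0192  0.2357] cut [ 0.5397 -0.0416  0.2362] tilt 0.1 roll/yaw [-0.5 -0.8] w 0.101 F [ 2.1  0.5 -3.9] q [ 0.33  0.18  1.67 -0.    1.29  1.82]
(-0.069, 0.2, 0) delta [-0.015   0.4292  0.0349] rot [-0.0019 -0.0096 -0.0132]
(-0.069, 0.2, 30) delta [-0.0143  0.4508 -0.008 ] rot [ 0.5217 -0.0128 -0.0103]
```

Request:
apply_moves([
  [-0.001,0.03,-0.005,0,0,0,1],
  [-0.002,0.065,-0.008,0,0,0,1],
  [-0.004,0.1,-0.008,0,0,0,1],
  [-0.005,0.135,-0.008,0,0,0,1],
  [-0.006,0.17,-0.008,0,0,0,1],
  [-0.008,0.205,-0.008,0,0,0,1],
  [-0.009,0.24,-0.008,0,0,0,1],
  [-0.011,0.275,-0.008,0,0,0,1],
])

```text
time: 12.05
tool_pos: [0.6035, -0.0476, 0.2535]
tcp_rot: [-3.138, -0.129, 0.008]
wrist_force: [-0.0, 1.2, -5.2]
width: 0.097
```

Request:
apply_moves([
  [-0.001,0.035,0,0,0,0,1],
  [-0.002,0.07,0,0,0,-0.006,1],
  [-0.003,0.1,0,0,0,-0.013,1],
  [-0.005,0.13,0,0,0,-0.013,1],
  [-0.006,0.15,0,0,0,-0.013,1],
  [-0.006,0.16,0,0,0,-0.013,1],
  [-0.006,0.16,0,0,0,-0.013,1],
  [-0.006,0.16,0,0,0,-0.013,1],
])

```text
time: 12.72
tool_pos: [0.6116, -0.2054, 0.2551]
tcp_rot: [-3.135, -0.147, 0.004]
wrist_force: [-0.0, 0.6, -6.1]
width: 0.098
```

```bash
python3 -c "
from h import *
where(); plan((-.069,.19,30))"
```

```text
t 12.72 plain [-0.0744  0.0062  0.2358] cut [ 0.1056 -0.014   0.2363] tilt 0.2 roll/yaw [ 0.1 -0.1] w 0.098 F [-0.   0.6 -6.1] q [-0.36  0.2   1.64  0.    1.31  1.11]
(-0.069, 0.19, 30) delta [0.0061 0.0162 0.0031] rot [ 0.5207  0.0022 -0.0018]
```

Now I tilt in the air and check.

Request:
apply_moves([
  [0.001,0.002,0,0.08,0,0,1],
  [0.002,0.004,0,0.16,0,0,1],
  [0.003,0.006,0,0.24,0,0,1],
  [0.004,0.008,0.001,0.32,0,0,1],
  [0.005,0.01,0.002,0.4,0,0,1],
  [0.006,0.013,0.003,0.48,0.002,-0.002,1],
  [0.006,0.016,0.003,0.521,0.002,-0.002,1],
  [0.006,0.016,0.003,0.521,0.002,-0.002,1],
])

```text
time: 13.38
tool_pos: [0.6198, -0.222, 0.2515]
tcp_rot: [-2.616, -0.125, 0.034]
wrist_force: [-0.3, -0.2, -6.4]
width: 0.097
```

```bash
python3 - <<'E'
from h import *
vision.read_camera('wrist')
where()
im,k=shot('wrist','w8'); t,_=shot('scene','s8')
cv2.imwrite('pics/v8.png',np.hstack([im[:, :400],cv2.resize(t[110:270,120:290],None,fx=2.35,fy=2.35)[:384,:400]])[...,::-1])
plan((-.069,.125,30),(-.069,.088,30),(-.095,.088,30))
E
```

```text
t 13.43 plain [-0.0694 -0.0009  0.1908] cut [ 0.0867 -0.0207  0.2805] tilt 29.9 roll/yaw [-0.   0.1] w 0.096 F [-0.1 -0.2 -5.3] q [-0.59  0.42  1.45  0.4   1.62  0.84]Traceback (most recent call last):
  File "<stdin>", line 5, in <module>
    return _nx.concatenate(arrs, 1, dtype=dtype, casting=casting)
           ~~~~~~~~~~~~~~~^^^^^^^^^^^^^^^^^^^^^^^^^^^^^^^^^^^^^^^
ValueError: all the input array dimensions except for the concatenation axis must match exactly, but along dimension 0, the array at index 0 has size 384 and the array at index 1 has size 376
```

```bash
python3 - <<'E'
from h import *
im=cv2.imread('pics/w8.png'); t=cv2.imread('pics/s8.png')
cv2.imwrite('pics/v8.png',np.hstack([im[:, 90:490],cv2.resize(t[100:270,120:290],(384,384))]))
plan((-.069,.125,30),(-.069,.088,30),(-.095,.088,30))
E
```

```text
(-0.069, 0.125, 30) delta [-0.0016  0.0342  0.0584] rot [ 0.0035 -0.0014  0.0038]
(-0.069, 0.088, 30) delta [-0.0017  0.0526  0.0905] rot [ 0.0035 -0.0014  0.0038]
(-0.095, 0.088, 30) delta [-0.0018  0.0752  0.0776] rot [ 0.0035 -0.0014  0.0038]
```

View pics/v8.png

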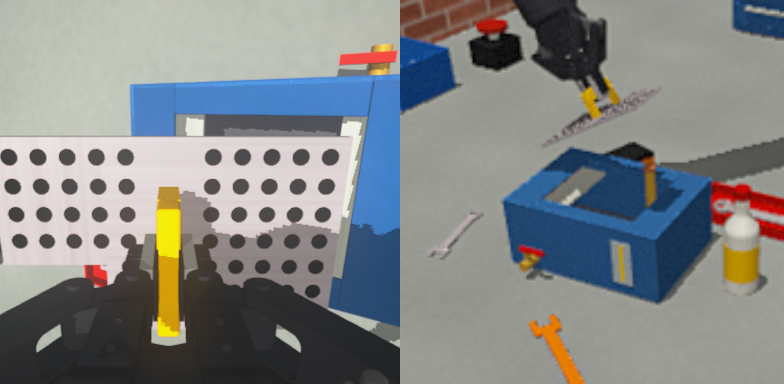

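The tilt is right: the plain end is low toward the tank's plain end, and the plate hasn't slipped (corner at x=443 against 441 before). I descend into the mouth.

Request:
apply_moves([
  [0,0.006,0.01,0.003,-0.001,0.004,1],
  [-0.001,0.013,0.022,0.003,-0.001,0.004,1],
  [-0.001,0.02,0.034,0.003,-0.001,0.004,1],
  [-0.001,0.027,0.046,0.003,-0.001,0.004,1],
  [-0.002,0.034,0.058,0.003,-0.001,0.004,1],
  [-0.002,0.034,0.058,0.003,-0.001,0.004,1],
  [-0.002,0.034,0.058,0.003,-0.001,0.004,1],
])

```text
time: 14.12
tool_pos: [0.6174, -0.2215, 0.1854]
tcp_rot: [-2.613, -0.121, 0.036]
wrist_force: [0.3, -1.1, -4.7]
width: 0.102
```

```bash
python3 - <<'E'
from h import *
vision.read_camera('wrist')
where()
im,k=shot('wrist','w9')
plan((-.069,.088,30),(-.095,.088,30))
E
```

```text
t 14.17 plain [-0.0698  0.0012  0.1249] cut [ 0.0859 -0.0192  0.2152] tilt 30.1 roll/yaw [ 0.  -0.1] w 0.099 F [ 0.6 -0.2 -4.5] q [-0.59  0.46  1.51  0.4   1.52  0.8 ]
(-0.069, 0.088, 30) delta [0.0004 0.0179 0.0337] rot [-0.0005 -0.002  -0.0011]
(-0.095, 0.088, 30) delta [0.0005 0.0404 0.0207] rot [-0.0005 -0.002  -0.0011]
```

View pics/w9.png

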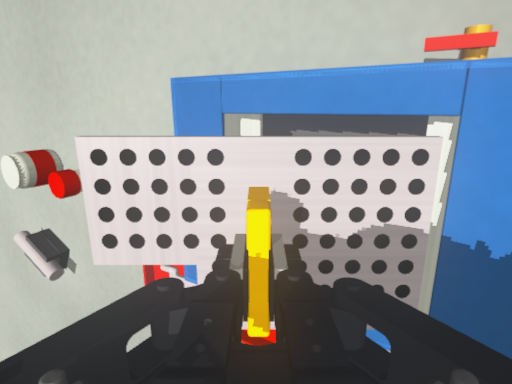

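The plate's plain-end corner (441,137) is just inside the mouth corner (463,114). As a quick consistency check I compare predicted and seen mouth corner positions.

```bash
python3 - <<'E'
from h import *
k=cam('wrist',pose())
for p in((-.076,-.063,.11),(.076,-.063,.11),(.125,-.09,.11),(-.0698,-.055,.125)): print(p,proj(k,TC+Rz@np.array(p)).round(0))
E
```

```text
(-0.076, -0.063, 0.11) [[457. 118.]]
(0.076, -0.063, 0.11) [[220. 114.]]
(0.125, -0.09, 0.11) [[169.  79.]]
(-0.0698, -0.055, 0.125) [[440. 135.]]
```

Agreement is within about 2-3 mm, on the safe side. I go down and then slide under the rim.

Request:
apply_moves([
  [0,0.006,0.011,0,-0.002,-0.001,1],
  [0,0.012,0.022,0,-0.002,-0.001,1],
  [0,0.018,0.034,0,-0.002,-0.001,1],
  [0,0.018,0.034,0,-0.002,-0.001,1],
])

```text
time: 14.55
tool_pos: [0.6163, -0.2197, 0.1446]
tcp_rot: [-2.612, -0.122, 0.042]
wrist_force: [-1.4, 0.5, -7.0]
width: 0.094
```

```bash
python3 - <<'E'
from h import *
where(); plan((-.097,.087,30))
E
```

```text
t 14.55 plain [-0.0673  0.0031  0.0826] cut [ 0.0883 -0.0174  0.173 ] tilt 30.2 roll/yaw [ 0.3 -0.2] w 0.094 F [-1.4  0.5 -7. ] q [-0.59  0.49  1.55  0.4   1.47  0.77]
(-0.097, 0.087, 30) delta [ 0.0027  0.0234 -0.0185] rot [-0.0035  0.0054 -0.0027]
```

Request:
apply_moves([
  [0,0,0,0,0,0,1],
  [0,0.005,-0.003,0,0,0,1],
  [0,0.01,-0.006,0,0,0,1],
  [0,0.015,-0.009,0,0,0,1],
  [0,0.02,-0.0115,0,0,0,1],
  [0,0.024,-0.014,0,0,0,1],
  [0,0.024,-0.014,0,0,0,1],
  [0,0.024,-0.014,0,0,0,1],
])

```text
time: 15.22
tool_pos: [0.6212, -0.249, 0.1494]
tcp_rot: [-2.615, -0.123, 0.034]
wrist_force: [0.3, -0.0, -5.6]
width: 0.096
```

```bash
python3 - <<'E'
from h import *
vision.read_camera('wrist');where(); plan((-.104,.086,23),(-.108,.085,16),(-.110,.085,8),(-.110,.085,0))
E
```

```text
t 15.27 plain [-0.0966  0.0008  0.0874] cut [ 0.0592 -0.0193  0.1775] tilt 30.0 roll/yaw [ 0. -0.] w 0.095 F [-0.6 -0.3 -6.2] q [-0.62  0.52  1.5   0.39  1.49  0.75]
(-0.104, 0.086, 23) delta [0.0007 0.0054 0.0088] rot [-0.1229  0.0004 -0.0004]
(-0.108, 0.085, 16) delta [0.0007 0.0092 0.019 ] rot [-0.2451  0.0004 -0.0003]
(-0.11, 0.085, 8) delta [0.0007 0.0123 0.0309] rot [-3.847e-01  5.000e-04 -3.000e-04]
(-0.11, 0.085, 0) delta [0.0008 0.0155 0.0434] rot [-5.244e-01  5.000e-04 -3.000e-04]
```

The plain end is under the rim (x=-97, z=87) with the cut end at z=178, and there is no contact. I let the other end down.

Request:
apply_moves([
  [0.001,0.003,0.0044,-0.061,0,0,1],
  [0.001,0.0054,0.0088,-0.123,0,0,1],
  [0.001,0.0075,0.014,-0.184,0,0,1],
  [0.001,0.0092,0.019,-0.245,0,0,1],
  [0.001,0.011,0.025,-0.315,0,0,1],
  [0.001,0.0123,0.031,-0.385,0,0,1],
  [0.001,0.0123,0.031,-0.385,0,0,1],
  [0.001,0.0123,0.031,-0.385,0,0,1],
])

```text
time: 15.93
tool_pos: [0.621, -0.2413, 0.1163]
tcp_rot: [-2.996, -0.146, 0.013]
wrist_force: [0.2, 0.6, -4.4]
width: 0.096
```

```bash
python3 - <<'E'
from h import *
vision.read_camera('wrist');where(); im,k=shot('wrist','w10')
plan((-.110,.085,4),(-.110,.085,0)); 
E
```

```text
t 15.98 plain [-0.1089 -0.0002  0.0849] cut [ 0.0694 -0.0201  0.1102] tilt 8.1 roll/yaw [0.1 0.1] w 0.096 F [ 0.2  0.1 -5.1] q [-0.47  0.38  1.68  0.13  1.16  0.95]
(-0.11, 0.085, 4) delta [-0.0004 -0.0009  0.0065] rot [-0.0708  0.0005  0.0001]
(-0.11, 0.085, 0) delta [-0.0004 -0.0015  0.013 ] rot [-1.406e-01  5.000e-04  1.000e-04]
```

The viewer is used up, so I continue by numbers: no contact, tilt 8°, cut end at x=69 (mouth edge 76).

Request:
apply_moves([
  [0,0.001,0.003,-0.035,0,0,1],
  [0,0.001,0.0065,-0.07,0,0,1],
  [0,0.001,0.01,-0.105,0,0,1],
  [0,0.001,0.013,-0.14,0,0,1],
  [0,0.001,0.013,-0.14,0,0,1],
  [0,0.001,0.013,-0.14,0,0,1],
])

```text
time: 16.53
tool_pos: [0.6213, -0.2428, 0.1031]
tcp_rot: [-3.137, -0.148, 0.002]
wrist_force: [0.5, 0.1, -4.4]
width: 0.093
```

```bash
python3 - <<'E'
from h import *
vision.read_camera('wrist');where(); im,k=shot('wrist','w11')
# plate corner & rim check from pixels: classify row samples
for r in(110,125,140,155,170,185,200): print(r,''.join('B' if int(p[2])-int(p[0])>60 else 'W' if p.min()>140 else 's' if p.min()>80 else '.' for p in im[r,40:500:5]))
print('exp plate corners',proj(k,TC+Rz@np.array((-.1105,-.055,.0875))),proj(k,TC+Rz@np.array((.07,-.055,.0875))),'mouth',proj(k,TC+Rz@np.array((-.076,-.063,.11))),proj(k,TC+Rz@np.array((.076,-.063,.11))))
plan((-.090,.085,0),(-.090,.0825,0))
E
```

```text
t 16.58 plain [-0.1131 -0.0002  0.0843] cut [ 0.0668 -0.0203  0.0844] tilt 0.0 roll/yaw [ 0. -0.] w 0.098 F [-0.5 -0.  -4.9] q [-0.41  0.35  1.74  0.    1.05  1.07]
110 BBBBBBBBBBBBBBBBBBBBBBBBBBBBBBBBBBBBBBBBBBBBBBBBBBBBBBBBBBBBBBBBBBBBBBBBBBBBBBBBBBBBBBBBBBBB
125 WWWWWWWWWWWs.......ssssssssssssssssssssssssssssssssssssssssWWWWWWWWWWWBBBBBBBBBBBBBBBBBBBBBB
140 WWWWWWWWWWWWWWWWWWWWWWWWWWWWWWWWWWWWWWWWWWWWWWWWWWWWWWWWWWWWWWWWWWWsssBBBBBBBBBBBBBBBBBBBBBB
155 WWWWWWWWWW...sWW...WWW...WWW..sWWWsssWWWWWWWWWWWWWWssssWWsssWWWs..sss.BBBBBBBBBBBBBBBBBBBBBB
170 WWWWWWWWWWWWWWWWWWWWWWWWWWWWWWWWWWWWWWWWWWWWWWWWWWWWWWWWWWWWWWWWWWWWsBBBBBBBBBBBBBBBBBBBBBBB
185 WWWWWWWWWWW...WWW...WWW...WWsssWWWsssWWWWWWWWWWWWWWsssWWWsssWWW...ss.BBBBBBBBBBBBBBBBBBBBBBB
200 .WWWWWWWWWWWWWWWWWWWWWWWWWWWWWWWWWWWWWWWWW....WWWWWWWWWWWWWWWWWWWWss.BBBBBBBBBBBBBBBBBBBBBBW
exp plate corners [[440.11136108 137.57859666]] [[ 66.98944043 137.66315415]] mouth [[388.58379437 123.20682865]] [[ 17.90500669 123.31045897]]
(-0.09, 0.085, 0) delta [-0.0005 -0.0234 -0.0004] rot [-0.      0.0002 -0.001 ]
(-0.09, 0.0825, 0) delta [-0.0005 -0.0234  0.0021] rot [-0.      0.0002 -0.001 ]
```

The rim edge at column ~390 matches the prediction (388.6). The plate is level, inside the tank and contact-free. I draw it back, then lower.

Request:
apply_moves([
  [0,-0.004,0,0,0,0,1],
  [0,-0.009,0,0,0,0,1],
  [0,-0.014,0,0,0,0,1],
  [0,-0.019,0,0,0,0,1],
  [0,-0.0235,0,0,0,0,1],
  [0,-0.0235,0,0,0,0,1],
  [0,-0.0235,0,0,0,0,1],
  [0,-0.0235,0,0,0,0,1],
])

```text
time: 17.3
tool_pos: [0.6194, -0.2192, 0.1034]
tcp_rot: [3.137, 0.15, -0.001]
wrist_force: [0.1, -0.7, -4.6]
width: 0.1
```

```bash
python3 -c "
from h import *
vision.read_camera('wrist');where(); plan((-.0905,.0825,0))"
```

```text
t 17.35 plain [-0.0891 -0.0004  0.0845] cut [ 0.0909 -0.0203  0.0843] tilt -0.1 roll/yaw [0. 0.] w 0.097 F [ 1.5  0.1 -5.7] q [-0.38  0.33  1.76 -0.    1.05  1.1 ]
(-0.0905, 0.0825, 0) delta [-0.0004  0.0014  0.0019] rot [0.0012 0.0003 0.0004]
```

Request:
apply_moves([
  [0,0,0.001,0,0,0,1],
  [0,0,0.002,0,0,0,1],
  [0,0,0.0025,0,0,0,1],
  [0,0,0.0025,0,0,0,1],
  [0,0,0.0025,0,0,0,1],
])

```text
time: 17.77
tool_pos: [0.6194, -0.2195, 0.1015]
tcp_rot: [3.137, 0.149, -0.0]
wrist_force: [-2.8, 0.7, 0.6]
width: 0.099
```

```bash
python3 -c "
from h import *
vision.read_camera('wrist');where()"
```

```text
t 17.82 plain [-0.0893 -0.0003  0.0826] cut [ 0.0907 -0.0203  0.0824] tilt -0.1 roll/yaw [0. 0.] w 0.098 F [-3.9 -0.1  2.6] q [-0.38  0.33  1.76 -0.    1.04  1.1 ]
```

Wrist force went from -5 N to +2.6 N, so the plate now rests on both ledges. I release and withdraw.

Request:
apply_moves([
  [0,0,0,0,0,0,0.8],
  [0,0,0,0,0,0,0.5],
  [0,0,0,0,0,0,0.4],
  [0,0,0,0,0,0,0.4],
  [0,0,0,0,0,0,0.4],
  [0,0,-0.01,0,0,0,0.4],
  [0,0,-0.03,0,0,0,0.4],
  [0,0,-0.06,0,0,0,0.4],
])

```text
time: 18.48
tool_pos: [0.6171, -0.2183, 0.1584]
tcp_rot: [-3.136, -0.149, 0.01]
wrist_force: [0.3, 0.1, -1.1]
width: 0.6
```

Request:
apply_moves([
  [0,0,-0.03,0,0,0,0.4],
  [0,0,-0.07,0,0,0,0.4],
  [0,0,-0.11,0,0,0,0.4],
  [0,0,-0.15,0,0,0,0.4],
  [0,0,-0.17,0,0,0,0.4],
  [0,0,-0.17,0,0,0,0.4],
  [0,0,-0.17,0,0,0,0.4],
  [0,0,-0.17,0,0,0,0.4],
])

```text
time: 19.15
tool_pos: [0.6189, -0.2189, 0.3301]
tcp_rot: [3.137, 0.149, -0.002]
wrist_force: [0.2, 0.9, -0.6]
width: 0.6
```

```bash
python3 - <<'E'
from h import *
vision.read_camera('wrist')
im,k=shot('wrist','w12'); s=status.read_state(); print(s['time'],s['tool_pos'],s['width'],s['wrist_force'])
y=mask(im,(22,120,80),(33,255,255)); c=big(y); r=rect(k,c,.123); print('bar',r,cv2.boundingRect(c))
g=Rz.T@np.array([r[0][0]/1000-TC[0],r[0][1]/1000-TC[1],0]); print('bar in tank',g)
p=proj(k,TC+Rz@np.array((0,0,.123)));print('exp home',p,'mouth corners',[proj(k,TC+Rz@np.array((sx*.076,sy*.063,.11)))[0].round(0).tolist() for sx in(-1,1) for sy in(-1,1)])
m=mask(im,(5,120,80),(20,255,255)); 
x0,y0,w,h=cv2.boundingRect(c)
for r_ in range(y0-50,y0+h+60,14): print(r_,''.join('B' if int(p[2])-int(p[0])>60 else 'Y' if int(p[0])-int(p[2])>60 else 'W' if p.min()>140 else 's' if p.min()>80 else '.' for p in im[r_,100:440:4]))
def seen(n):
    t,kt=shot(n,n+'13'); yy=mask(t,(22,120,80),(33,255,255)); return t,kt,yy
t,kt,yy=seen('top')
for nm,uv,z in(('oil',(242,194),.165),('tin',(137,219),.07)): pass
rd=mask(t,(0,170,90),(6,255,255)); n,l,st,ce=cv2.connectedComponentsWithStats(rd); print('red blobs',[(st[i].tolist(),ce[i].round(1).tolist()) for i in range(1,n) if st[i,4]>15])
a=cv2.imread('pics/top0.png')[...,::-1]; df=cv2.absdiff(a,t).max(2)
for nm,b in(('oil',(230,182,255,215)),('tin',(122,206,152,234)),('vb',(105,262,152,292)),('ins',(342,252,374,288)),('screen-old',(135,182,196,220))): print(nm,(df[b[1]:b[3],b[0]:b[2]]>40).mean().round(3))
E
```

```text
19.25 [ 0.61835361 -0.21866768  0.32828402] 0.5980615509277468 [-0.43655383  0.84084043 -0.74607381]
bar ((621.6303100585938, -54.21015930175781), (42.44679260253906, 35.15421676635742), 30.035327911376953) (82, 136, 42, 40)
bar in tank [ 0.16586986 -0.02074878  0.        ]
exp home [[260.36155822 170.25094979]] mouth corners [[331.0, 111.0], [324.0, 220.0], [190.0, 111.0], [196.0, 220.0]]
86 WWWWWWWWWWWBBBBBBBBBBBBBBBBBBBBBBBBBBBBBBBBBBBBBBBBBBBBBBBBBBBBBBBBBBBWWWWWWWWWWWWWWW
100 WWWWWWWWWWWWBBBBBBBBBBBBBBBBBBBBBBBBBBBBBBBBBBBBBBBBBBBBBBBBBBBBBBBBBBWWWWWWWWWWWWWWW
114 WWWWWWWWWWWWBBBBBBBBBBBsWWWWssssssssssssssssssssssssssWWWWBBBBBBBBBBBWWWWWWWWWWWWWWWW
128 WWWWWWWWWWWWBBBBBBBBBBB.WWsWWsWWsWWsWWWWWWWWsWWsWWWsWWsWW.BBBBBBBBBBBWWWWWWWWWWWWWWWW
142 YYYYYYsWWWWWWBBBBBBBBBBBWWWWWWWWWWWWWWWYYWWWWWWWWWWWWWWWssBBBBBBBBBBBWWWWWWWWWWWWWWWW
156 ssYYYYYsWWWWWBBBBBBBBBBBWWWWWWWWWWWWWWWYYWWWWWWWWWWWWWWWssBBBBBBBBBBWWWWWWWWWWWWWWWWW
170 ssYYYssWWWWWWBBBBBBBBBBBWWWWWWWWWWWWWWWYYWWWWWWWWWWWWWWWsBBBBBBBBBBBWWWWWWWWWWWWWWWWW
184 WWWWWWWWWWWWWWBBBBBBBBBBsWWWWsYYYWWWWWWYYWWWWWWWWWWWWWWWsBBBBBBBBBBBWWWWWWWWWWWWWWWWW
198 WWWWWWWWWWWWWWBBBBBBBBBBsWWW....sss..ssssssW.ss.WW.WW.Ws.BBBBBBBBBBWWWWWWWWWWWWWWWWWW
212 WWWWWWWWWWWWWWBBBBBBBBBB.WWWYY......................WWWWsBBBBBBBBBBWWWWWWWWWWWWWWWWWW
226 WWWWWWWWWWWWWWWBBB.BBB.B.BBBBBBB.BB.....BBBBBBBBBBBBBBBBBBBBBBBBBBBWWWWWWWWWWWWWWWWWW
red blobs [([237, 189, 8, 9, 50], [240.9, 193.2]), ([220, 241, 73, 34, 1544], [253.6, 257.6])]
oil 0.0
tin 0.0
vb 0.0
ins 0.635
screen-old 0.13
```

The bar sits at column ~260, as expected at home. The insert case differs from the first picture, possibly because the arm covers it, so I move the arm aside and check.

Request:
apply_moves([
  [0,-0.04,-0.01,0,0,0,0.4],
  [0,-0.08,-0.02,0,0,0,0.4],
  [0,-0.12,-0.02,0,0,0,0.4],
  [0,-0.16,-0.02,0,0,0,0.4],
  [0,-0.2,-0.02,0,0,0,0.4],
  [0,-0.24,-0.02,0,0,0,0.4],
  [0,-0.28,-0.02,0,0,0,0.4],
  [0,-0.3,-0.02,0,0,0,0.4],
])

```text
time: 19.97
tool_pos: [0.5894, 0.0837, 0.3487]
tcp_rot: [-3.137, -0.153, 0.006]
wrist_force: [0.3, -0.2, 0.8]
width: 0.6
```

```bash
python3 - <<'E'
from h import *
T=None
im=cv2.imread('pics/w12.png')[...,::-1].copy()
c=big(mask(im,(22,120,80),(33,255,255)),(200,110,320,220)); print('bar px',cv2.boundingRect(c),cv2.minAreaRect(c))
t,kt=shot('top','t14'); s,_=shot('scene','s14')
a=cv2.imread('pics/top0.png')[...,::-1]; df=cv2.absdiff(a,t).max(2)
for nm,b in(('oil',(230,182,255,215)),('tin',(122,206,152,234)),('vb',(105,262,152,292)),('ins',(342,252,374,288))): print(nm,(df[b[1]:b[3],b[0]:b[2]]>40).mean().round(3))
def dark(i):
    m=cv2.inRange(cv2.cvtColor(i,cv2.COLOR_RGB2GRAY)[252:290,340:376],0,45); q=cv2.moments(m,True); return q['m00'],q['m10']/q['m00'],q['m01']/q['m00']
print(dark(a),dark(t))
s0=cv2.imread('pics/scene0.png')[...,::-1]; ds=cv2.absdiff(s0,s).max(2); print('ins scene diff',(ds[160:176,210:234]>40).mean())
g=t[200:290,190:310].astype(int); m=((g[...,0]-g[...,1]<50)&(g.min(2)>70)); 
c=mask(t,(0,170,70),(6,255,255)); c=big(c,(200,230,310,285)); x,y,w,h=cv2.boundingRect(c); sp=np.zeros(t.shape[:2],np.uint8); gg=t.astype(int); sp[y+3:y+h-3,x+3:x+w-3]=((gg[...,1]>70))[y+3:y+h-3,x+3:x+w-3]*255
print('tray',rect(kt,c,.022),'spanner',rect(kt,np.c_[sp.nonzero()[1],sp.nonzero()[0]],.009))
E
```

```text
bar px (255, 141, 9, 55) ((259.0, 168.0), (8.0, 54.0), 0.0)
oil 0.0
tin 0.433
vb 0.519
ins 0.0
(594.0, 17.51010101010101, 17.986531986531986) (582.0, 17.512027491408936, 17.97422680412371)
ins scene diff 0.18489583333333334
tray ((425.48291015625, -59.57048797607422), (87.91523742675781, 226.7051544189453), 4.089328765869141) spanner ((424.12030029296875, -59.714393615722656), (218.91677856445312, 62.619102478027344), 84.5921859741211)
```

```bash
python3 -c "
from workcell import job; print(job.finish_job())"
```

```text
the job is handed in; nothing more can be done
None
```

I laid the spanner in the red tray, refitted the screen in the tank, and handed the job in at about 20 s on the robot's clock. No verdict was reported.

- **Spanner:** A close picture right after release showed it flat and central in the tray. My last numeric check of it, from the top view, gave a blob too large for the spanner (219 x 63 mm), so it confirms nothing further.
- **Screen:** The plain end went in under the rim at a 30° tilt, then the other end came down and I drew the plate back. Just before release the arm's pose gave the plain end at x = -89 mm and the cut end at x = +91 mm in the tank frame. Both ends were about 82.5 mm up, with a tilt of -0.1°. The wrist force swung from about -5 N to +2.6 N on lowering, so the plate was resting on the ledges.
- **After release:** The grip bar was seen at pixel (259,168) against (260,170) expected for home, which is about 1–2 mm off.
- **Other things:** The oil bottle and insert case matched the first picture in the final top view. The tin and vee-block matched in the view just before, and in the final view their picture areas differed, which I put down to the arm covering them. An earlier mismatch on the insert case cleared once the arm moved aside.
- **Not checked by eye:** The picture viewer ran out before the screen was level. Its final seating rests on arm pose, wrist force and pixel measurements only.

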